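# Measure out one portion of coffee at the bar portioner

## Task

With closed fingers, gently push the brass dosing cup along its tray until it is home against the rubber stop under the portioner's spout. Then push the portioner's hand wheel round clockwise, seen from above, by its red upright handle, through exactly one turn, so that the handle stops back at the white mark and not beyond it. Only push: do not pinch, lift or tip anything, and leave the other things on the counter where they are.

Things in the scene. Friction and masses are not known exactly. Their poses are not given: they have to be found in the camera images.
- portioner: Grey coffee portioner fixed to the counter. Origin on the counter surface straight below the wheel's vertical axis, z up. Housing 120 mm high, at its x -100 to 100 and y -255 to 85 mm. On top, towards -y, a closed black hopper (radius 58 mm, centre y = -185 mm, top 210 mm above the counter). Its cup tray runs out towards +y.
- wheel (a joint): Angle of the flat hand wheel, rad: 0 at the start (handle at mark), growing clockwise seen from above (handle goes from the portioner's -x side to +y, +x, -y and back); one turn is 6.283. Rim radius 70 mm, 10 mm thick, 150 mm above the counter; hub radius 18 mm, top at 162 mm. Friction of about 2.5 N at the handle holds it where it is left; no stop at the mark.
- handle_mid (a point): Centre of the red upright handle, 65 mm from the wheel's axis: a plain post of 22 mm diameter, standing from 153 to 197 mm above the counter (this point at 175 mm), fixed to the wheel (as a solid it is called wheel_c0). The wheel's rim beneath it reaches up to 155 mm.
- mark (a point): White index mark, a small bar 24 x 10 mm on the housing at the portioner's -x side, just outside the wheel; this point is its top, 87 mm from the wheel's axis and 132 mm above the counter. Handle at mark means handle between the axis and the mark.
- cup_center (a point): Centre (half-way up, 30 mm above its foot) of the open brass dosing cup, a plain cylinder of 76 mm diameter and 60 mm height, 0.15 to 0.3 kg, standing upright on the tray floor; it starts 60 to 115 mm farther out along the tray than home.
- cup_home (a point): Cup centre when home against the rubber stop: portioner frame x = 0, y = 165 mm, 42 mm above the counter. The cup is pushed to it towards the portioner's -y. The stop is 40 mm high, its face at y = 127 mm; the spout above reaches out to y = 150 mm, 77 to 91 mm above the counter.
- tray_end (a point): Outer end of the cup tray: portioner frame x = 0, y = 370 mm, at floor height, 12 mm above the counter. The tray is a straight channel along the portioner's y, centred on x = 0, between side rails 90 mm apart that stand 24 mm above the counter.
- tamper: Loose steel tamper, 58 mm diameter, 80 mm tall, on the left, beyond the tray's outer end. Origin under its centre. To be left alone.
- espresso_cup: Loose white espresso cup with a handle, 66 mm diameter, 55 mm tall, standing beside the portioner on the side away from the robot. Origin under its centre. To be left alone.
- spoon: Loose steel spoon lying beside the tray on the side away from the robot, roughly parallel to it. To be left alone.
- pitcher: Loose steel milk pitcher with a handle, 90 mm diameter, 105 mm tall, standing beside the portioner on the side away from the robot. Origin under its centre. To be left alone.
- bowl: Loose terracotta bowl, 130 mm diameter, 60 mm tall, on the left, beyond the tray's outer end. Origin under its centre. To be left alone.
- syrup: Loose amber syrup bottle, 64 mm diameter, 190 mm tall, on the left. Origin under its centre. To be left alone.
- cup: The same brass dosing cup; origin under its centre.
Not all that is in view belongs to the job. Of the things that look like the cup, the middle-sized one is meant.

How it is judged:
By the outcome, as a careful person would: the job done as asked, in the order asked, and still so for the second after the job is handed in, with the robot touching nothing.
It also fails if it takes over 58 s, if anything falls off the work surface, if the arm or the gripper's body presses on something with over 40 N, if the wrist force passes 120 N, or if a joint passes its speed limit or range.

## Robot

A 7-joint arm with a two-finger parallel gripper is mounted at the origin on the work surface. World frame = base frame: x ahead of the robot, y to its left, z up, the work surface at z = 0. Lengths are in m, angles in degrees, forces in N, time in s.
With the tool pointing down it reaches from about 0.4 to 0.9 m from the base axis. Payload 5.5 kg.
Tool frame: the origin (TCP) lies on the centre line of the jaws, within the pads' length; the fingertips stand 11 mm ahead of it and the grasp point (between the pads) lies 8 mm behind it (nose_length is the y of the fingertips in the tool frame, in m); y points along the fingers, z is the direction in which the jaws open and shut, and the axes are right-handed (so a half turn about y gives the same grasp; the last joint's range is limited). The gripper opens to 85 mm and grips with 20 to 120 N. Pads are 22 mm wide; open, the fingers measure 114 mm over their backs; the gripper's body (76 mm by 85 mm) begins 54 mm behind the grasp point. The pads swing forward as they close: fully open they stand 13 mm farther back than shut.
Start: joints at [83.663, 28.699, -24.465, 88.831, 12.651, 65.22, -12.049], TCP at [0.237, -0.605, 0.242] pointing down, gripper open.
Joint ranges: [-164.97, 164.97], [-17.58, 116.51], [-87.97, 89.64], [11.32, 138.91], [-80.73, 260.73], [10.89, 115.49], [-147.41, 147.41]. Speed limits (degrees/s): [147.25, 147.25, 180, 180, 180, 180, 180].

## Interface

Orientations are given as [roll, pitch, yaw] about the fixed x, y, z axes, in that order (R = Rz(yaw) Ry(pitch) Rx(roll)).
In Python, from bench import * gives the robot as it stands.
- The arm moves only by the tool jog_arm, never from a script. Its argument "motion" is one flat list of numbers, 7 for each row, row after row: the shift along the tool's x, y, z each as a share of 0.03 m, from -1 to 1, then the turn, a rotation vector about the tool's x, y, z each as a share of pi rad, from -1 to 1, then the gripper's target within -1 to 1 (fully open at 1, half-way at 0, shut at -1). A call has 1 to 5 rows; each row shifts and turns the commanded pose from where the row before left it, along the tool's axes as they then stand; what a row does not reach is not made up. A row lasts 1/12 s, in which the tool goes at most 41.7 mm and 7.16 degrees, less where a joint would pass 70% of its speed; a pose out of reach is approached as far as the arm can. A call with a number of a shift or a turn outside -1 to 1 is refused whole. A call with a gripper value outside its range is refused whole. The fingers move at their own pace and stop on an object; "force" is the grip in N (left out, the last holds). Time passes only in rows, so rows that do not move let the fingers close. It gives the time, the measured TCP pose, the force and the opening at its end, in the units of the state.
- read_state(): the state, without advancing time (a new reading comes with each control period).
- grab_frame(name): name is "scene" or "top"; returns a dict with "color" (480x640x3 uint8, blue, green, red), "K" (3x3 intrinsics, pixels), "R" (3x3) and "t" (3): a world point X has camera coordinates R X + t. Camera axes: x right, y down, z forward; pixel columns grow to the right and rows downward; lengths in m; the calibration is good to about 2 mm. A picture is of the moment at which its call begins. There is no depth.
- sign_off(): hands the job in, once; it reports no verdict.
The state is a dict: "time": time; "joint_pos": joint angles; "qd": joint speeds; "joint_efforts": joint torques, N m; "tool_pos": TCP position; "eef_rot": TCP orientation; "force": force on the tool from outside, world axes, zero at the start; "ft_torque": the same for the moment, N m; "width": finger opening in m.
Only numpy, scipy, OpenCV 4.12 (cv2) and the standard library are available. Lean on these libraries where they do the work, as an engineer would, in place of code of your own. Each camera call takes 0.05 s, during which the arm holds its last target. There are 200 camera calls.

## Working session

There is one attempt and no reset: what is moved stays moved. The work goes in short steps, Python scripts to look and compute and a tool call to move; the robot and the scene stay as the last step left them, time stands still between calls to the robot, and variables do not carry over. Pictures are saved under pics/ and viewed, about 8 in all and at most 12, crops included, and the job is handed in when it is done.

Besides the shell and the picture viewer there is one more tool, called after "Request:" as name(argument=value, ...) on one line, values as JSON. jog_arm: Moves the arm, as the interface text tells. Its arguments: {"type":"object","properties":{"motion":{"type":"array"},"force":{"type":"number"}},"required":["motion"]}

```bash
mkdir -p pics
python3 - <<'E'
from bench import *
import cv2
for n in ("scene","top"):
    f=grab_frame(n); cv2.imwrite(f"pics/{n}0.png",f["color"]); print(n,f["K"].tolist(),f["R"].round(4).tolist(),f["t"].round(4).tolist())
s=read_state(); print(s)
E
```

```text
scene [[527.380898437919, 0.0, 314.1864207802303], [0.0, 527.380898437919, 232.4271199604878], [0.0, 0.0, 1.0]] [[-0.6661, 0.7458, 0.0042], [0.5915, 0.5317, -0.6061], [-0.4543, -0.4013, -0.7953]] [0.2735, -0.284, 1.6545]
top [[541.7684155301656, 0.0, 324.58754269774187], [0.0, 541.7684155301656, 238.0755545280914], [0.0, 0.0, 1.0]] [[-0.0239, -0.9996, 0.0174], [-0.9947, 0.022, -0.1004], [0.1, -0.0197, -0.9948]] [0.1029, 0.5003, 1.4311]
{'time': 0.1, 'joint_pos': array([ 83.66301317,  28.75018543, -24.45245983,  88.88508536,
        12.65044615,  65.22118107, -12.0494386 ]), 'qd': array([-0.02273093, -0.10094748,  0.05601376, -0.11914708,  0.00488511,
       -0.02825348, -0.02384732]), 'joint_efforts': array([-1.09062521e-02, -5.70814490e+01, -5.83867460e+00, -2.81749552e+01,
        1.03861306e-02,  5.63786016e-03, -1.09364822e-05]), 'tool_pos': array([ 0.23707413, -0.60456511,  0.24134399]), 'eef_rot': array([-9.01033905e+01,  3.30183192e-03, -1.58582006e+02]), 'force': array([ 0.31884583, -0.22972882,  0.03633115]), 'ft_torque': array([ 0.04853165, -0.01038061,  0.00772969]), 'width': 0.08573033669998233}
```

View pics/scene0.png

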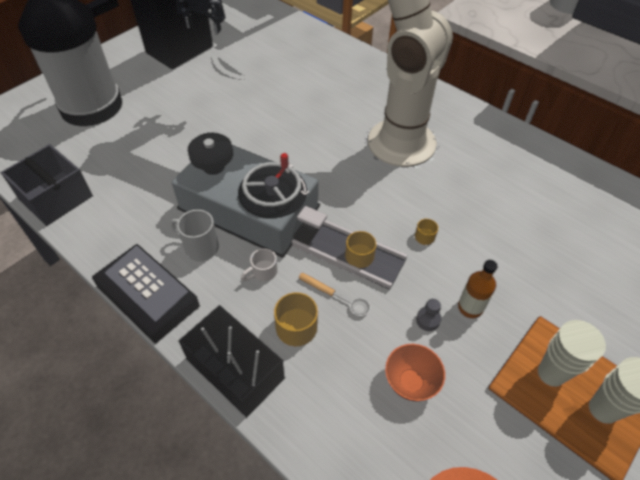

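View pics/top0.png

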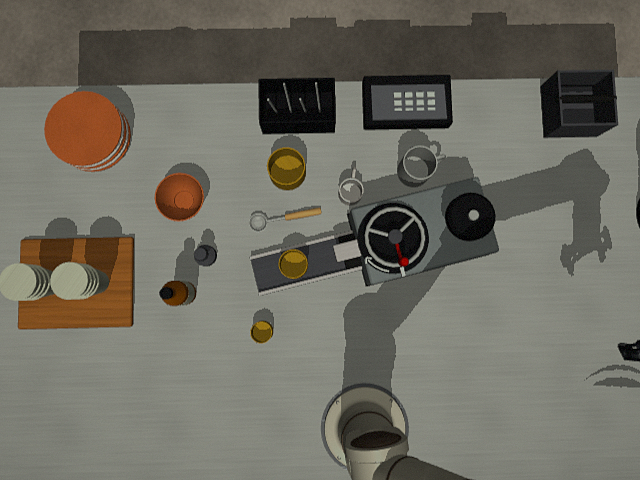

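The scene view shows the portioner with the red handle at about (284,160) and the brass cup on the tray at (361,248). In the top view the cup is at (293,264), the wheel hub at (395,236), the handle at (404,262) and the tray's outer end near x=253. The smaller and larger brass decoys stand off the tray.

```bash
cat > h.py <<'E'
from bench import *
import cv2, numpy as np
def ray(f,u,v,z):
    R,t,K=map(np.array,(f["R"],f["t"],f["K"])); c=-R.T@t
    d=R.T@np.linalg.inv(K)@[u,v,1]; return c+d*(z-c[2])/d[2]
def proj(f,X):
    p=np.array(f["K"])@(np.array(f["R"])@X+f["t"]); return p[:2]/p[2]
def blobs(m,n=4,amin=15):
    k,_,s,c=cv2.connectedComponentsWithStats(m.astype(np.uint8))
    return [(s[i].tolist(),c[i].round(1).tolist()) for i in sorted(range(1,k),key=lambda i:-s[i,4])[:n] if s[i,4]>=amin]
def tri(fs,px):
    A=[];b=[]
    for f,(u,v) in zip(fs,px):
        R,t,K=map(np.array,(f["R"],f["t"],f["K"])); c=-R.T@t
        d=R.T@np.linalg.inv(K)@[u,v,1]; d/=np.linalg.norm(d); P=np.eye(3)-np.outer(d,d); A.append(P); b.append(P@c)
    return np.linalg.lstsq(np.vstack(A),np.hstack(b),rcond=None)[0]
def red(im):
    h=cv2.cvtColor(im,cv2.COLOR_BGR2HSV).astype(int); return ((h[...,0]<6)|(h[...,0]>174))&(h[...,1]>170)&(h[...,2]>90)
def brass(im):
    h=cv2.cvtColor(im,cv2.COLOR_BGR2HSV).astype(int); return (h[...,0]>15)&(h[...,0]<30)&(h[...,1]>150)&(h[...,2]>60)
E
python3 - <<'E'
from h import *
fs=[grab_frame("scene"),grab_frame("top")]
for f in fs: print("red",blobs(red(f["color"])),"\nbrass",blobs(brass(f["color"])))
im=fs[1]["color"]; cv2.imwrite("pics/c1.png",cv2.resize(im[160:310,240:505],None,fx=3,fy=3,interpolation=cv2.INTER_CUBIC))
im=fs[0]["color"]; cv2.imwrite("pics/c2.png",cv2.resize(im[120:300,160:420],None,fx=3,fy=3,interpolation=cv2.INTER_CUBIC))
E
```

```text
red [] 
brass [([418, 221, 18, 20, 195], [427.6, 229.4]), ([276, 317, 40, 14, 165], [291.5, 325.4]), ([348, 246, 26, 9, 55], [360.3, 251.6])]
red [([400, 258, 9, 8, 52], [404.2, 261.6]), ([396, 244, 3, 8, 19], [397.1, 246.8])] 
brass [([267, 148, 38, 42, 1199], [286.3, 168.1]), ([278, 249, 30, 30, 668], [293.1, 263.6]), ([250, 321, 22, 22, 342], [261.6, 331.4]), ([173, 287, 13, 17, 82], [179.4, 295.3])]
```

View pics/c1.png

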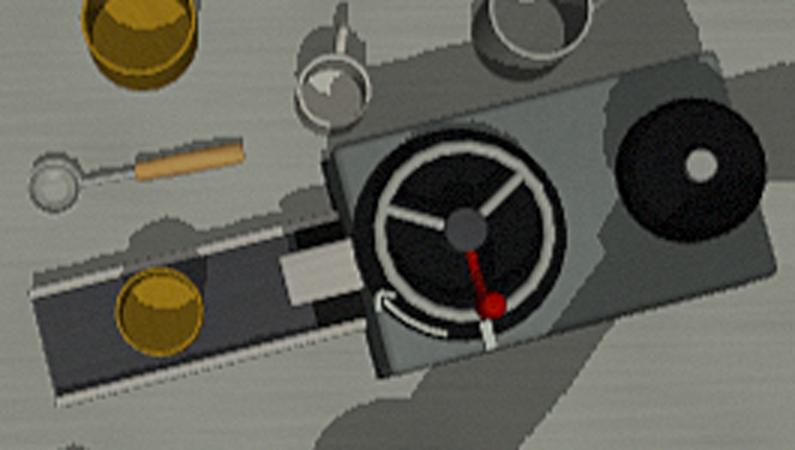

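View pics/c2.png

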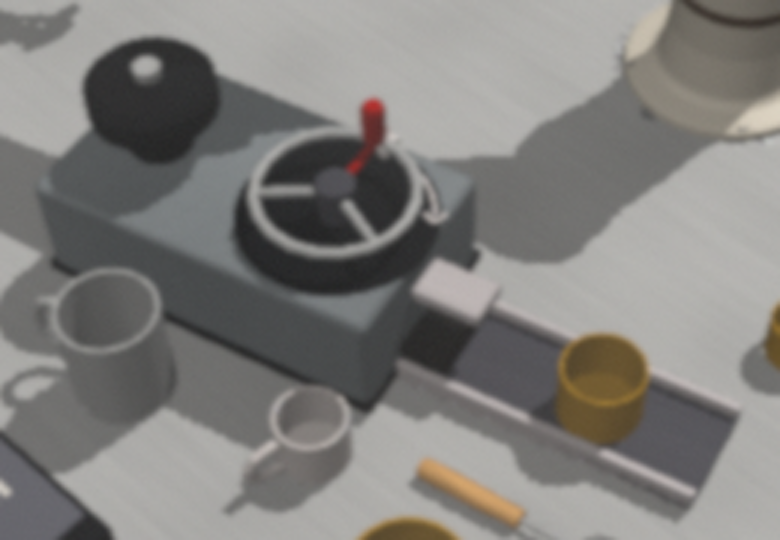

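Top crop (3x): hub at (466,230), handle top (494,305), mark (488,333), cup rim centre (160,312), tray end corners (32,296) and (58,402). The scene crop shows the same layout, with the hub at (336,181). I'll ray-cast these points and cross-check them.

Run:
```python
from h import *
f=grab_frame("top"); g=grab_frame("scene")
P=lambda x,y,z: ray(f,(x+.5)/3-.5+240,(y+.5)/3-.5+160,z)
S=lambda x,y,z: ray(g,(x+.5)/3-.5+160,(y+.5)/3-.5+120,z)
hub=P(466,230,.162); rim=P(465,231,.155); ha=P(494,305,.197); mk=P(488,333,.132)
C=[P(*c,.12) for c in [(333,148),(705,55),(778,270),(383,378)]]
print("hub",hub,"rim",rim,"scene hub",S(336,181,.162),"handle",ha,S(373,107,.197),"mark",mk)
print("r handle,mark",np.linalg.norm((ha-hub)[:2]),np.linalg.norm((mk-hub)[:2]))
print("housing lens",[np.linalg.norm(C[i]-C[i-1]).round(4) for i in range(4)])
te=(P(32,296,.024)+P(58,402,.024))/2; cup=P(160,312,.072); cups=S(603,362,.072)
print("tray end",te,"cup",cup,cups)
# fit rigid 2D: local->world
L=np.array([[0,0],[0,0],[-.065,0],[-.087,0],[.1,.085],[.1,-.255],[-.1,-.255],[-.1,.085],[0,.37]])
W=np.array([p[:2] for p in [hub,rim,ha,mk,*C,te]])
a=L-L.mean(0);b=W-W.mean(0);th=np.arctan2((a[:,0]*b[:,1]-a[:,1]*b[:,0]).sum(),(a*b).sum())
R=np.array([[np.cos(th),-np.sin(th)],[np.sin(th),np.cos(th)]]);t=W.mean(0)-R@L.mean(0)
print("th",np.degrees(th),"t",t,"\nres mm",((W-L@R.T-t)*1000).round(1).tolist())
for n,p in (("cup",cup),("cupS",cups),("ha",ha)): print(n,R.T@(p[:2]-t))
q=lambda x,y:(R@[x,y]+t).round(4)
print("home",q(0,.165),"end",q(0,.37))
for i in range(0,360,45): A=np.radians(i); print(i,q(-.065*np.cos(A),.065*np.sin(A)),end=" ")
```

```text
hub [ 0.48913706 -0.07755926  0.162     ] rim [ 0.48904054 -0.07776626  0.155     ] scene hub [ 0.48927352 -0.07473855  0.162     ] handle [ 0.4257891  -0.09217845  0.197     ] [ 0.42952661 -0.08680589  0.197     ] mark [ 0.40628138 -0.09713384  0.132     ]
r handle,mark 0.06501296653454802 0.08513652651868696
housing lens [np.float64(0.1971), np.float64(0.327), np.float64(0.1917), np.float64(0.3448)]
tray end [0.40535564 0.27998792 0.024     ] cup [0.43309865 0.17552544 0.072     ] [0.43056409 0.17481608 0.072     ]
th 13.284824686077007 t [ 0.48880666 -0.07572504] 
res mm [[0.3, -1.8], [0.2, -2.0], [0.2, -1.5], [2.1, -1.4], [-1.4, -4.3], [-6.4, 7.9], [3.8, 1.8], [-0.5, 5.7], [1.6, -4.4]]
cup [0.00351809 0.25732821]
cupS [0.00088835 0.25722026]
ha [-0.06511206 -0.00153218]
home [0.4509 0.0849] end [0.4038 0.2844]
0 [ 0.4255 -0.0907] 45 [ 0.4335 -0.0416] 90 [ 0.4739 -0.0125] 135 [ 0.523  -0.0204] 180 [ 0.5521 -0.0608] 225 [ 0.5441 -0.1099] 270 [ 0.5037 -0.139 ] 315 [ 0.4546 -0.131 ]
```

Request:
jog_arm(motion=[0, -0.4, 0, 0, 0.0225, 0, -1, 0, -0.4, 0, 0, 0.0225, 0, -1, -0.75, -0.4, -0.85, 0, 0, 0, -1, -0.75, -0.4, -0.85, 0, 0, 0, -1, -0.75, -0.4, -0.85, 0, 0, 0, -1], force=20)

```text
time: 0.72
tool_pos: [0.2856, -0.5142, 0.3025]
eef_rot: [-90.0, 0.0, -166.8]
force: [1.1, -0.0, 1.1]
width: 0.0257
```

Request:
jog_arm(motion=[-0.75, 0, -0.85, 0, 0, 0, -1, -0.75, 0, -0.85, 0, 0, 0, -1, -0.75, 0, -0.85, 0, 0, 0, -1, -0.75, 0, -0.85, 0, 0, 0, -1, -0.75, 0, -0.85, 0, 0, 0, -1])

```text
time: 1.13
tool_pos: [0.366, -0.3636, 0.3025]
eef_rot: [-90.0, 0.0, -166.7]
force: [0.9, -0.4, 0.2]
width: -0.0001
```

Request:
jog_arm(motion=[-0.75, 0, -0.85, 0, 0, 0, -1, -0.75, 0, -0.85, 0, 0, 0, -1, -0.75, 0, -0.85, 0, 0, 0, -1, -0.75, 0, -0.85, 0, 0, 0, -1, -0.75, 0, -0.85, 0, 0, 0, -1])

```text
time: 1.55
tool_pos: [0.4461, -0.2136, 0.3026]
eef_rot: [-90.0, 0.0, -166.7]
force: [0.3, -0.1, -0.3]
width: 0.0001
```

Request:
jog_arm(motion=[-0.75, 0, -0.85, 0, 0, 0, -1, -0.1, 0, -0.95, 0, 0, 0, -1, -0.1, 0, -0.95, 0, 0, 0, -1, -0.1, 0, -0.95, 0, 0, 0, -1, -0.1, 0, -0.95, 0, 0, 0, -1])

```text
time: 1.97
tool_pos: [0.4468, -0.0699, 0.3024]
eef_rot: [-90.0, 0.0, -166.7]
force: [0.6, 0.5, 0.3]
width: -0.0
```

Request:
jog_arm(motion=[-0.1, 0, -0.95, 0, 0, 0, -1, -0.1, 0, -0.95, 0, 0, 0, -1, -0.1, 0, -0.95, 0, 0, 0, -1, -0.1, 0, -0.95, 0, 0, 0, -1, -0.1, 0, -0.95, 0, 0, 0, -1])

```text
time: 2.38
tool_pos: [0.4284, 0.072, 0.3026]
eef_rot: [-89.9, 0.0, -166.7]
force: [0.5, -0.2, 0.3]
width: -0.0003
```

Request:
jog_arm(motion=[-0.1, 0, -0.95, 0, 0, 0, -1, -0.1, 0, -0.95, 0, 0, 0, -1, -0.1, 0, -0.95, 0, 0, 0, -1, -0.1, 0, -0.95, 0, 0, 0, -1, -0.1, 0, -0.95, 0, 0, 0, -1])

```text
time: 2.8
tool_pos: [0.4103, 0.214, 0.3026]
eef_rot: [-90.0, 0.1, -166.7]
force: [1.0, 0.2, 0.2]
width: 0.0002
```

Request:
jog_arm(motion=[-0.15, 0, -0.55, 0, 0, 0, -1, -0.15, 0, -0.55, 0, 0, 0, -1, 0, 0.9, 0, 0, 0, 0, -1, 0, 0.9, 0, 0, 0, 0, -1, 0, 0.9, 0, 0, 0, 0, -1])

```text
time: 3.22
tool_pos: [0.412, 0.2476, 0.2207]
eef_rot: [-90.0, 0.1, -166.6]
force: [1.0, -1.2, -0.7]
width: 0.0005
```

Request:
jog_arm(motion=[0, 0.9, 0, 0, 0, 0, -1, 0, 0.9, 0, 0, 0, 0, -1, 0, 0.5, 0, 0, 0, 0, -1, 0, 0, 0, 0, 0, 0, -1])

```text
time: 3.55
tool_pos: [0.4096, 0.2456, 0.1493]
eef_rot: [-89.9, -0.3, -166.7]
force: [-0.0, -0.2, 0.8]
width: 0.0002
```

Run:
```python
from h import *
f=grab_frame("scene"); g=grab_frame("top"); s=read_state(); print(s["tool_pos"],s["force"])
a=cv2.resize(f["color"][200:330,280:460],None,fx=3,fy=3); b=cv2.resize(g["color"][210:320,180:400],None,fx=3,fy=3)
cv2.imwrite("pics/a2.png",b)
```

```text
[0.4115671  0.24726077 0.15247049] [-0.33515826  0.07132441  0.57380532]
```

View pics/a2.png

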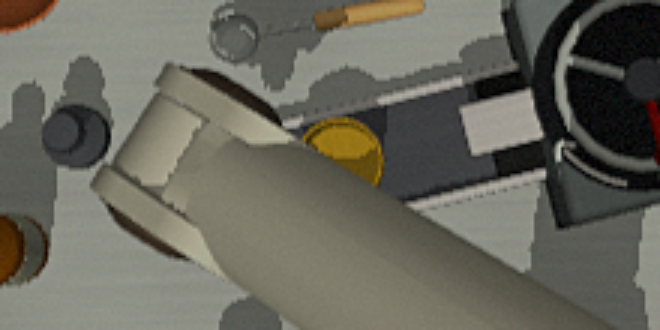

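The arm is over the tray's outer end with the cup at crop (345,150), and the tamper and syrup bottle are clear to the left. Descending.

Request:
jog_arm(motion=[0, 0.8, 0, 0, 0, 0, -1, 0, 0.8, 0, 0, 0, 0, -1, 0, 0.8, 0, 0, 0, 0, -1, 0, 0.8, 0, 0, 0, 0, -1, 0, 0.5, 0, 0, 0, 0, -1])

```text
time: 4.07
tool_pos: [0.4127, 0.2471, 0.0411]
eef_rot: [-90.0, 0.1, -166.7]
force: [-0.4, 0.0, 0.4]
width: 0.0002
```

Run:
```python
from h import *
f=grab_frame("scene"); s=read_state(); print(s["tool_pos"],s["force"])
cv2.imwrite("pics/a3.png",cv2.resize(f["color"][190:350,280:500],None,fx=3,fy=3))
```

```text
[0.41155728 0.24639022 0.03945398] [-0.43009292 -0.27064842 -1.94540785]
```

View pics/a3.png

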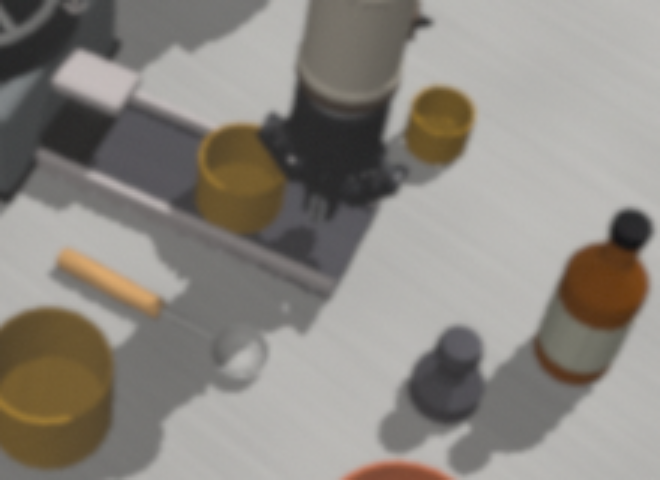

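The linkage knuckles stick out toward the cup rim when the fingers are shut, at crop (280,135). I'll turn the tool 90° so the slim side faces the cup, after checking the joint room.

Run:
```python
from h import *
s=read_state(); print(s["tool_pos"],s["joint_pos"].round(1),s["time"])
```

```text
[0.41155728 0.24639022 0.03945398] [  -0.3   35.   -41.2  120.    37.3   38.5 -143.5] 4.1167
```

Request:
jog_arm(motion=[0, 0, -0.8, 0, 0, 0, -1, 0, 0, 0, 0, -0.038, 0, -1, 0, 0, 0, 0, -0.038, 0, -1, 0, 0, 0, 0, -0.038, 0, -1, 0, 0, 0, 0, -0.038, 0, -1])

```text
time: 4.53
tool_pos: [0.408, 0.2715, 0.0436]
eef_rot: [-89.9, 0.2, -139.0]
force: [0.4, -0.1, -1.1]
width: -0.0
```

Request:
jog_arm(motion=[0, 0, 0, 0, -0.038, 0, -1, 0, 0, 0, 0, -0.038, 0, -1, 0, 0, 0, 0, -0.038, 0, -1, 0, 0, 0, 0, -0.038, 0, -1, 0, 0, 0, 0, -0.038, 0, -1])

```text
time: 4.95
tool_pos: [0.4083, 0.2709, 0.0436]
eef_rot: [-89.8, 0.1, -104.9]
force: [0.0, -0.1, 0.0]
width: -0.0
```

Request:
jog_arm(motion=[0, 0, 0, 0, -0.038, 0, -1, 0, 0, 0, 0, -0.038, 0, -1, 0, 0, 0, 0, -0.038, 0, -1, 0, 0, 0, 0, -0.006, 0, -1])

```text
time: 5.28
tool_pos: [0.4082, 0.2707, 0.0432]
eef_rot: [-89.8, 0.0, -83.4]
force: [0.3, -0.3, -0.2]
width: -0.0
```

Run:
```python
from h import *
f=grab_frame("scene"); s=read_state(); print(s["tool_pos"],s["force"],s["eef_rot"],s["joint_pos"].round(1))
d=s["tool_pos"][:2]-[.489,-.0772];a=np.radians(13.25);print("px,py",np.cos(a)*d[0]+np.sin(a)*d[1],-np.sin(a)*d[0]+np.cos(a)*d[1])
cv2.imwrite("pics/a4.png",cv2.resize(f["color"][190:350,280:500],None,fx=3,fy=3))
```

```text
[0.40792115 0.27074418 0.04294718] [-0.42626167 -0.00528671  0.00860084] [-8.98525632e+01  5.31123765e-02 -8.35851699e+01] [  8.7  43.6 -57.8 118.5  51.9  48.  -74.2]
px,py 0.0008284761434514953 0.3572649554753994
```

View pics/a4.png

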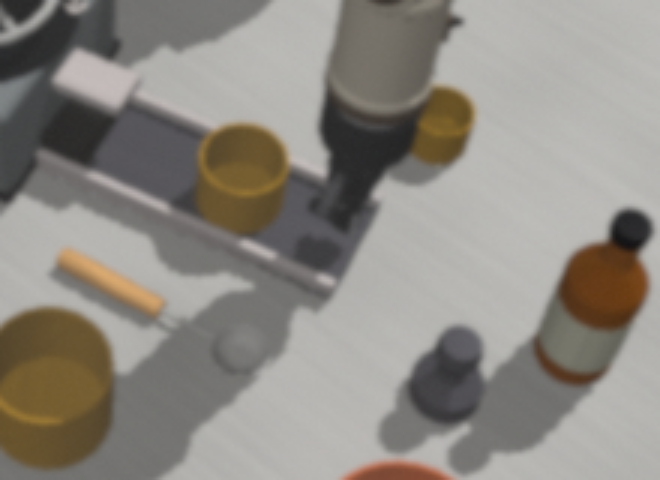

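Request:
jog_arm(motion=[0, 0.1, 0, 0, -0.037, 0, -1, 0.65, 0, 0, 0, 0, 0, -1, 0.65, 0, 0, 0, 0, 0, -1, 0.2, 0, 0, 0, 0, 0, -1, 0.2, 0, 0, 0, 0, 0, -1])

```text
time: 5.75
tool_pos: [0.4189, 0.2205, 0.0392]
eef_rot: [-89.9, 0.0, -77.1]
force: [0.5, 1.5, -0.2]
width: 0.0001
```

Request:
jog_arm(motion=[0.2, 0, 0, 0, 0, 0, -1, 0.2, 0, 0, 0, 0, 0, -1, 0.2, 0, 0, 0, 0, 0, -1, 0.2, 0, 0, 0, 0, 0, -1, 0.2, 0, 0, 0, 0, 0, -1])

```text
time: 6.17
tool_pos: [0.4247, 0.1913, 0.0384]
eef_rot: [-90.0, 0.0, -76.8]
force: [0.3, 2.2, 0.8]
width: 0.0
```

```bash
cat >> h.py <<'E'
def st():
    s=read_state(); d=s["tool_pos"][:2]-np.array([.489,-.0772]);a=np.radians(13.25)
    c,n=np.cos(a),np.sin(a); F=s["force"]
    print("t",s["time"],"p",np.round([c*d[0]+n*d[1],-n*d[0]+c*d[1],s["tool_pos"][2]],4),"yaw",s["eef_rot"][2].round(1),"F",np.round([c*F[0]+n*F[1],-n*F[0]+c*F[1],F[2]],1),"q",s["joint_pos"].round(0))
E
python3 -c "
from h import *
st(); f=grab_frame('top'); print(blobs(brass(f['color'])))"
```

```text
t 6.1667 p [-0.0011  0.2761  0.0384] yaw -76.8 F [0.8 2.1 0.8] q [ 20.  43. -59. 122.  54.  47. -60.]
[([267, 148, 38, 37, 991], [285.3, 167.2]), ([250, 321, 22, 22, 351], [261.4, 331.4]), ([166, 282, 20, 23, 146], [177.1, 294.2])]
```

Request:
jog_arm(motion=[0.2, 0, 0, 0, 0, 0, -1, 0.2, 0, 0, 0, 0, 0, -1, 0.2, 0, 0, 0, 0, 0, -1, 0.2, 0, 0, 0, 0, 0, -1, 0.2, 0, 0, 0, 0, 0, -1])

```text
time: 6.63
tool_pos: [0.4315, 0.1616, 0.0383]
eef_rot: [-90.0, -0.0, -76.9]
force: [-0.6, 1.9, 0.2]
width: -0.0004
```

Request:
jog_arm(motion=[0.2, 0, 0, 0, 0, 0, -1, 0.2, 0, 0, 0, 0, 0, -1, 0.2, 0, 0, 0, 0, 0, -1, 0.1, 0, 0, 0, 0, 0, -1, 0.1, 0, 0, 0, 0, 0, -1])

```text
time: 7.05
tool_pos: [0.4371, 0.1384, 0.0383]
eef_rot: [-90.0, 0.0, -76.9]
force: [-1.2, 1.9, 0.3]
width: -0.0
```

```bash
python3 -c "
from h import *
st()"
```

```text
t 7.05 p [-0.0011  0.2217  0.0383] yaw -76.9 F [-0.7  2.1  0.3] q [ 27.  43. -59. 123.  54.  47. -54.]
```

Slow steps until the stop is felt.

Request:
jog_arm(motion=[0.07, 0, 0, 0, 0, 0, -1, 0.07, 0, 0, 0, 0, 0, -1, 0, 0, 0, 0, 0, 0, -1])

```text
time: 7.3
tool_pos: [0.4379, 0.1344, 0.0383]
eef_rot: [-90.0, -0.0, -76.9]
force: [0.2, 1.1, -0.6]
width: 0.0003
```

Request:
jog_arm(motion=[0.05, 0, 0, 0, 0, 0, -1, 0.05, 0, 0, 0, 0, 0, -1, 0, 0, 0, 0, 0, 0, -1])

```text
time: 7.55
tool_pos: [0.4386, 0.1332, 0.0386]
eef_rot: [-89.9, 0.1, -76.8]
force: [-1.5, 4.5, 0.6]
width: -0.0
```

Request:
jog_arm(motion=[0.04, 0, 0, 0, 0, 0, -1, 0.04, 0, 0, 0, 0, 0, -1, 0, 0, 0, 0, 0, 0, -1])

```text
time: 7.8
tool_pos: [0.4388, 0.1329, 0.039]
eef_rot: [-89.9, 0.3, -76.7]
force: [-2.7, 9.5, 3.7]
width: 0.0
```

```bash
python3 -c "
from h import *
st()"
```

```text
t 7.8 p [-0.0007  0.216   0.039 ] yaw -76.7 F [-0.5  9.9  3.7] q [ 28.  43. -59. 123.  54.  46. -53.]
```

The cup doesn't move any further and the force has risen to 10 N, so it's against the stop. Backing straight off, then up.

Request:
jog_arm(motion=[-0.1, 0, 0, 0, 0, 0, -1, -0.4, 0, 0, 0, 0, 0, -1, -0.9, 0, 0, 0, 0, 0, -1, -0.6, -0.5, 0, 0, 0, 0, -1, 0, -0.9, 0, 0, 0, 0, -1])

```text
time: 8.22
tool_pos: [0.4228, 0.1905, 0.0795]
eef_rot: [-90.2, 0.1, -76.6]
force: [0.3, -0.7, 0.6]
width: -0.0
```

Request:
jog_arm(motion=[0, -0.9, 0, 0, 0, 0, -1, 0, -0.9, 0, 0, 0, 0, -1, 0, -0.9, 0, 0, 0, 0, -1, 0, -0.9, 0, 0, 0, 0, -1, 0, -0.9, 0, 0, 0, 0, -1])

```text
time: 8.63
tool_pos: [0.4252, 0.187, 0.2163]
eef_rot: [-90.1, -0.1, -76.9]
force: [0.7, 0.3, 0.7]
width: 0.0001
```

Request:
jog_arm(motion=[0, -0.9, 0, 0, 0, 0, -1, 0, -0.9, 0, 0, 0, 0, -1, 0.5, -0.2, -0.4, 0, 0, 0, -1, 0.9, 0, -0.4, 0, 0, 0, -1, 0.9, 0, -0.4, 0, 0, 0, -1])

```text
time: 9.05
tool_pos: [0.4057, 0.1121, 0.2754]
eef_rot: [-90.0, 0.0, -76.7]
force: [0.1, -1.7, 1.1]
width: 0.0003
```

Run:
```python
from h import *
st()
f=grab_frame("scene"); cv2.imwrite("pics/a5.png",cv2.resize(f["color"][120:300,160:420],None,fx=3,fy=3,interpolation=cv2.INTER_CUBIC))
```

```text
t 9.05 p [-0.0377  0.2034  0.2754] yaw -76.7 F [-0.3 -1.6  1.1] q [ 59.  16. -87. 116.  17.  64. -22.]
```

View pics/a5.png

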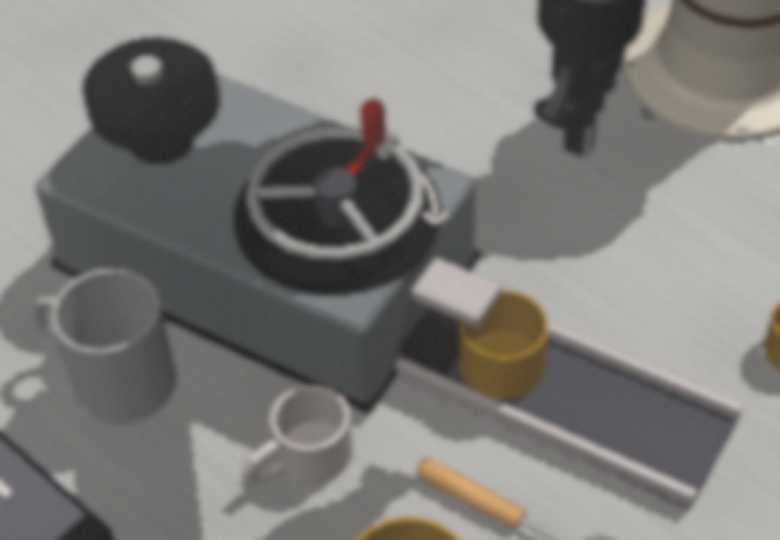

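The cup now sits under the spout with its rim at crop (505,322). The wheel and handle haven't moved. Moving over the wheel to the handle's rear side, and planning the circle.

Request:
jog_arm(motion=[0.7, 0, 0.4, 0, 0, 0, -1, 0.9, 0, 0.4, 0, 0, 0, -1, 0.9, 0, 0.4, 0, 0, 0, -1, 0.9, 0, 0.1, 0, 0, 0, -1, 0.9, 0, 0, 0, 0, 0, -1])

```text
time: 9.52
tool_pos: [0.474, -0.0061, 0.2751]
eef_rot: [-90.0, -0.1, -76.9]
force: [-0.3, 0.2, 0.4]
width: -0.0003
```

Request:
jog_arm(motion=[0.9, 0, 0, 0, 0, 0, -1, 0.9, 0, 0, 0, 0, 0, -1, 0.9, 0, -0.6, 0, 0, 0, -1, 0.9, 0, -0.7, 0, 0, 0, -1, 0.7, 0, -0.7, 0, 0, 0, -1])

```text
time: 9.93
tool_pos: [0.4434, -0.146, 0.2749]
eef_rot: [-90.1, -0.0, -77.0]
force: [0.9, -0.8, 0.5]
width: -0.0004
```

Run:
```python
from h import *
st()
f=grab_frame("scene"); p=ray(f,(505.5)/3-.5+160,322.5/3-.5+120,.072)[:2]-[.489,-.0772]; a=np.radians(13.25)
print("cup",np.cos(a)*p[0]+np.sin(a)*p[1],-np.sin(a)*p[0]+np.cos(a)*p[1])
```

```text
t 9.9333 p [-0.0602 -0.0565  0.2749] yaw -77.0 F [ 0.7 -1.   0.5] q [ 82.  24. -82. 111.  26.  68.   3.]
cup 0.002693394936835611 0.16657746365025794
```

```bash
cat > plan.py <<'E'
from h import *
import sys
from scipy.optimize import brentq
def phi(al):
    c=np.array([-.065*np.cos(al),.065*np.sin(al)])
    def g(ph):
        d=np.abs(np.array([-.065*np.cos(ph),.065*np.sin(ph)])-c)-[.0145,.012]
        return np.linalg.norm(np.maximum(d,0))-.011
    return brentq(g,al+.25,al+.6)
def plan(x,y,a0,a1,step):
    n=int(np.ceil((a1-a0)/step)); cur=np.array([x,y]); out=[]
    for a in np.linspace(a0,a1,n+1)[1:]:
        A=np.radians(a); T=np.array([-.065*np.cos(A),.065*np.sin(A)]); d=((T-cur)/.03).round(2); cur=cur+d*.03
        out.append((round(a),round(np.degrees(phi(A))),-d[1],d[0]))
    for i in range(0,n,5): print([(o[0],o[1]) for o in out[i:i+5]],"| x,z:",[(round(float(o[2]),2),round(float(o[3]),2)) for o in out[i:i+5]])
x,y,a0,a1,s=map(float,sys.argv[1:]); plan(x,y,a0,a1,s)
E
python3 plan.py -.0602 -.0565 -46 322 8
```

```text
[(-38, -15), (-30, -8), (-22, -1), (-14, 6), (-6, 14)] | x,z: [(-0.55, 0.3), (-0.25, -0.17), (-0.27, -0.13), (-0.29, -0.1), (-0.3, -0.05)]
[(2, 23), (10, 32), (18, 42), (26, 52), (34, 60)] | x,z: [(-0.3, -0.01), (-0.3, 0.03), (-0.29, 0.08), (-0.28, 0.11), (-0.26, 0.15)]
[(42, 68), (50, 75), (58, 82), (66, 89), (74, 97)] | x,z: [(-0.24, 0.19), (-0.21, 0.21), (-0.18, 0.25), (-0.14, 0.27), (-0.11, 0.28)]
[(82, 105), (90, 113), (98, 122), (106, 132), (114, 140)] | x,z: [(-0.06, 0.3), (-0.02, 0.3), (0.02, 0.3), (0.06, 0.29), (0.11, 0.29)]
[(122, 148), (130, 155), (138, 162), (146, 168), (154, 175)] | x,z: [(0.14, 0.26), (0.18, 0.25), (0.21, 0.22), (0.24, 0.18), (0.26, 0.15)]
[(162, 183), (170, 190), (178, 199), (186, 207), (194, 217)] | x,z: [(0.28, 0.12), (0.29, 0.07), (0.3, 0.03), (0.3, -0.01), (0.3, -0.05)]
[(202, 227), (210, 236), (218, 245), (226, 252), (234, 259)] | x,z: [(0.29, -0.09), (0.27, -0.14), (0.25, -0.17), (0.23, -0.2), (0.19, -0.23)]
[(242, 266), (250, 273), (258, 281), (266, 289), (274, 298)] | x,z: [(0.16, -0.26), (0.12, -0.27), (0.09, -0.29), (0.04, -0.3), (-0.0, -0.3)]
[(282, 307), (290, 316), (298, 325), (306, 332), (314, 339)] | x,z: [(-0.04, -0.3), (-0.09, -0.29), (-0.12, -0.28), (-0.16, -0.26), (-0.19, -0.23)]
[(322, 345)] | x,z: [(-0.23, -0.2)]
```

Request:
jog_arm(motion=[0, 0.8, 0, 0, 0, 0, -1, 0, 0.8, 0, 0, 0, 0, -1, 0, 0.8, 0, 0, 0, 0, -1, 0, 0.7, 0, 0, 0, 0, -1, 0, 0, 0, 0, 0, 0, -1])

```text
time: 10.4
tool_pos: [0.4411, -0.1436, 0.1788]
eef_rot: [-90.4, 0.1, -76.9]
force: [-0.3, 0.1, -0.7]
width: 0.0001
```

Run:
```python
from h import *
st()
f=grab_frame("scene"); cv2.imwrite("pics/a6.png",cv2.resize(f["color"][60:260,160:420],None,fx=3,fy=3,interpolation=cv2.INTER_CUBIC))
```

```text
t 10.4 p [-0.0618 -0.0536  0.1788] yaw -76.9 F [-0.3  0.2 -0.7] q [ 73.  30. -72. 117.  34.  58.  -4.]
```

View pics/a6.png

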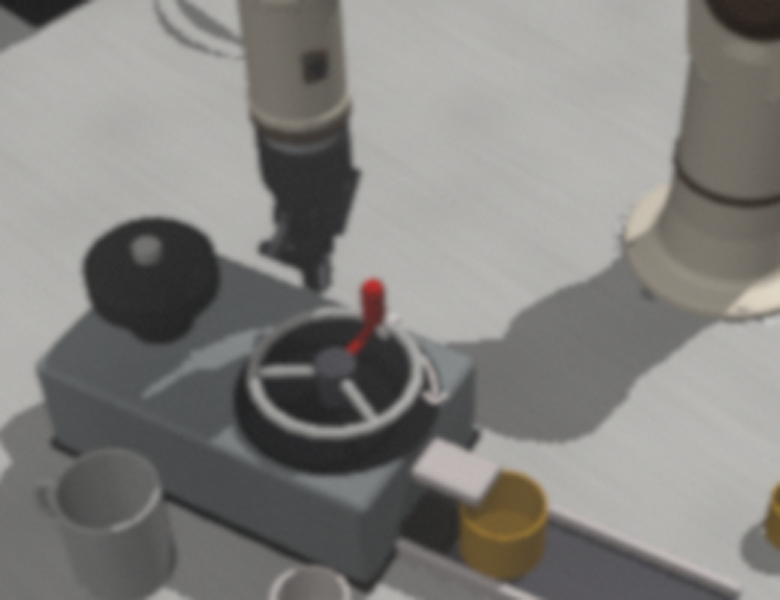

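The fingertip is at crop (318,285), above the rim and behind the handle at (372,300), and the knuckles are well above the handle's top. Starting the push.

Request:
jog_arm(motion=[-0.5, 0, 0.25, 0, 0, 0, -1, -0.25, 0, -0.17, 0, 0, 0, -1, -0.27, 0, -0.13, 0, 0, 0, -1, -0.29, 0, -0.1, 0, 0, 0, -1, -0.3, 0, -0.05, 0, 0, 0, -1])

```text
time: 10.87
tool_pos: [0.4279, -0.0984, 0.1831]
eef_rot: [-89.9, -0.2, -76.9]
force: [4.1, -3.0, 0.2]
width: 0.0003
```

Run:
```python
from h import *
st()
f=grab_frame("scene")
h=cv2.cvtColor(f["color"],cv2.COLOR_BGR2HSV).astype(int)
m=((h[...,0]<8)|(h[...,0]>172))&(h[...,1]>120)&(h[...,2]>60); m[250:]=0; print(blobs(m))
```

```text
t 10.8667 p [-0.0644 -0.0066  0.1831] yaw -76.9 F [ 3.3 -3.8  0.2] q [ 72.  27. -75. 120.  32.  56.  -7.]
[([278, 155, 14, 25, 113], [285.9, 166.0])]
```

Request:
jog_arm(motion=[-0.3, 0.03, -0.01, 0, 0, 0, -1, -0.3, 0.03, 0.03, 0, 0, 0, -1, -0.29, 0, 0.08, 0, 0, 0, -1, -0.28, 0, 0.11, 0, 0, 0, -1, -0.26, 0, 0.15, 0, 0, 0, -1])

```text
time: 11.33
tool_pos: [0.4284, -0.0537, 0.1805]
eef_rot: [-90.0, -0.1, -76.9]
force: [4.5, -7.6, -0.7]
width: -0.0003
```

```bash
cat >> h.py <<'E'
def handle():
    # lit/red post in each view; phi whose projected post centre fits the blob centre
    for n in ("top","scene"):
        f=grab_frame(n); h=cv2.cvtColor(f["color"],cv2.COLOR_BGR2HSV).astype(int)
        m=((h[...,0]<8)|(h[...,0]>172))&(h[...,1]>120)&(h[...,2]>60)
        c0=proj(f,np.array([.489,-.0772,.175])); yy,xx=np.mgrid[:480,:640]; m&=(np.hypot(xx-c0[0],yy-c0[1])<65)
        b=blobs(m)
        for s,c in b[:2]:
            z=.197 if n=="top" else .175
            u,v=c
            d=ray(f,u,v,z)[:2]-[.489,-.0772]; a=np.radians(13.25); x,y=np.cos(a)*d[0]+np.sin(a)*d[1],-np.sin(a)*d[0]+np.cos(a)*d[1]
            print(n,s,c,"phi",np.degrees(np.arctan2(y,-x)).round(1),"r",np.hypot(x,y).round(4))
E
python3 -c "
from h import *
st();handle()"
```

```text
t 11.3333 p [-0.0536  0.0368  0.1805] yaw -76.9 F [ 2.6 -8.4 -0.7] q [ 66.  26. -75. 121.  31.  56. -13.]
top [376, 253, 3, 9, 21] [377.1, 257.0] phi 56.9 r 0.0712
scene [279, 167, 21, 18, 149] [292.7, 176.8] phi 64.4 r 0.0553
```

Request:
jog_arm(motion=[-0.24, 0, 0.19, 0, 0, 0, -1, -0.21, 0, 0.21, 0, 0, 0, -1, -0.18, 0, 0.25, 0, 0, 0, -1, -0.14, 0, 0.27, 0, 0, 0, -1, -0.11, 0, 0.28, 0, 0, 0, -1])

```text
time: 11.85
tool_pos: [0.4551, -0.0193, 0.1795]
eef_rot: [-90.3, 0.0, -76.8]
force: [-2.9, -3.2, 0.1]
width: -0.0002
```

```bash
python3 -c "
from h import *
st();handle()"
```

```text
t 11.85 p [-0.0197  0.0641  0.1795] yaw -76.8 F [-3.6 -2.5  0.1] q [ 58.  29. -71. 118.  33.  57. -18.]
scene [277, 179, 20, 15, 160] [288.8, 186.8] phi 99.8 r 0.0591
```

Request:
jog_arm(motion=[-0.06, 0, 0.3, 0, 0, 0, -1, -0.02, 0, 0.3, 0, 0, 0, -1, 0.02, 0, 0.3, 0, 0, 0, -1, 0.06, 0, 0.29, 0, 0, 0, -1, 0.11, 0, 0.29, 0, 0, 0, -1])

```text
time: 12.37
tool_pos: [0.4995, -0.0139, 0.1794]
eef_rot: [-90.3, -0.0, -76.9]
force: [-4.5, -1.3, 0.1]
width: 0.0
```

```bash
python3 -c "
from h import *
st();handle()"
```

```text
t 12.3667 p [0.0248 0.0591 0.1794] yaw -76.9 F [-4.7 -0.3  0.1] q [ 51.  32. -68. 112.  35.  60. -19.]
scene [272, 187, 9, 16, 118] [275.8, 194.4] phi 137.4 r 0.0636
```

Request:
jog_arm(motion=[0.14, 0, 0.26, 0, 0, 0, -1, 0.18, 0, 0.25, 0, 0, 0, -1, 0.21, 0, 0.22, 0, 0, 0, -1, 0.24, 0, 0.18, 0, 0, 0, -1, 0.26, 0, 0.15, 0, 0, 0, -1])

```text
time: 12.88
tool_pos: [0.5392, -0.0354, 0.1802]
eef_rot: [-90.1, 0.1, -76.8]
force: [-3.4, 2.5, -0.0]
width: -0.0
```

Request:
jog_arm(motion=[0.28, 0, 0.12, 0, 0, 0, -1, 0.29, 0, 0.07, 0, 0, 0, -1, 0.3, 0, 0.03, 0, 0, 0, -1, 0.3, 0, -0.01, 0, 0, 0, -1, 0.3, 0, -0.05, 0, 0, 0, -1])

```text
time: 13.3
tool_pos: [0.5538, -0.0773, 0.1806]
eef_rot: [-90.0, 0.1, -76.8]
force: [-6.7, 5.5, 1.1]
width: 0.0
```

```bash
python3 -c "
from h import *
st();handle()"
```

```text
t 13.3 p [ 0.063  -0.0149  0.1806] yaw -76.8 F [-5.2  6.9  1.1] q [ 52.  37. -64. 105.  38.  63. -13.]
top [397, 223, 3, 7, 17] [398.0, 226.6] phi -157.8 r 0.0199
scene [257, 184, 9, 6, 34] [260.7, 186.2] phi -175.1 r 0.0418
```

Request:
jog_arm(motion=[0.29, 0, -0.09, 0, 0, 0, -1, 0.27, 0, -0.14, 0, 0, 0, -1, 0.25, 0, -0.17, 0, 0, 0, -1, 0.23, 0, -0.2, 0, 0, 0, -1, 0.19, 0, -0.23, 0, 0, 0, -1])

```text
time: 13.82
tool_pos: [0.5388, -0.1183, 0.181]
eef_rot: [-89.8, 0.1, -76.8]
force: [1.1, 5.0, 1.3]
width: -0.0001
```

```bash
python3 -c "
from h import *
st();handle()"
```

```text
t 13.8167 p [ 0.0391 -0.0514  0.181 ] yaw -76.8 F [2.2 4.6 1.3] q [ 58.  37. -65. 106.  38.  62.  -8.]
top [401, 226, 14, 9, 52] [407.8, 229.9] phi -100.1 r 0.0285
scene [250, 176, 15, 7, 62] [256.8, 179.1] phi -136.4 r 0.036
```

Request:
jog_arm(motion=[0.16, 0, -0.26, 0, 0, 0, -1, 0.12, 0, -0.27, 0, 0, 0, -1, 0.09, 0, -0.29, 0, 0, 0, -1, 0.04, 0, -0.3, 0, 0, 0, -1, 0, 0, -0.3, 0, 0, 0, -1])

```text
time: 14.33
tool_pos: [0.4992, -0.1408, 0.1808]
eef_rot: [-89.9, 0.0, -76.9]
force: [3.6, 3.2, 0.1]
width: -0.0001
```

Request:
jog_arm(motion=[-0.04, 0, -0.3, 0, 0, 0, -1, -0.09, 0, -0.29, 0, 0, 0, -1, -0.12, 0, -0.28, 0, 0, 0, -1, -0.16, 0, -0.26, 0, 0, 0, -1, 0, 0, 0, 0, 0, 0, -1])

```text
time: 14.75
tool_pos: [0.4611, -0.1365, 0.1802]
eef_rot: [-90.2, -0.0, -76.9]
force: [-0.6, 0.6, -0.4]
width: -0.0001
```

```bash
python3 -c "
from h import *
st();handle()"
```

```text
t 14.75 p [-0.0408 -0.0513  0.1802] yaw -76.9 F [-0.4  0.7 -0.4] q [ 69.  31. -70. 115.  35.  59.  -5.]
top [412, 250, 9, 10, 62] [416.0, 254.6] phi -28.8 r 0.0646
top [399, 241, 12, 13, 54] [404.7, 246.7] phi -17.8 r 0.0333
scene [268, 151, 6, 25, 114] [271.1, 162.1] phi -30.3 r 0.0485
```

Request:
jog_arm(motion=[-0.19, 0, -0.23, 0, 0, 0, -1, -0.23, 0, -0.2, 0, 0, 0, -1, -0.18, 0, -0.12, 0, 0, 0, -1, 0, 0, 0, 0, 0, 0, -1])

```text
time: 15.18
tool_pos: [0.4417, -0.1216, 0.1803]
eef_rot: [-90.1, -0.0, -76.8]
force: [-0.4, -0.1, -0.3]
width: -0.0005
```

```bash
python3 -c "
from h import *
st();handle()
f=grab_frame('top'); d=ray(f,404.2,261.6,.197)[:2]-[.489,-.0772]; a=np.radians(13.25); x,y=np.cos(a)*d[0]+np.sin(a)*d[1],-np.sin(a)*d[0]+np.cos(a)*d[1]; print('start ref',np.degrees(np.arctan2(y,-x)),np.hypot(x,y))
im=cv2.imread('pics/top0.png'); h=cv2.cvtColor(im,cv2.COLOR_BGR2HSV).astype(int); m=((h[...,0]<8)|(h[...,0]>172))&(h[...,1]>120)&(h[...,2]>60); m[:,:370]=0;m[:,430:]=0; print(blobs(m))
"
```

```text
t 15.1833 p [-0.0562 -0.0324  0.1803] yaw -76.8 F [-0.4  0.  -0.3] q [ 71.  29. -72. 118.  33.  57.  -5.]
top [404, 256, 9, 9, 55] [408.1, 260.2] phi -8.3 r 0.0653
top [397, 243, 8, 14, 52] [400.5, 249.5] phi 2.0 r 0.0357
scene [274, 152, 9, 25, 120] [278.7, 163.0] phi -6.7 r 0.0489
start ref 0.33416403470034667 0.06549048619802068
[([395, 243, 14, 24, 114], [401.4, 256.7])]
```

Request:
jog_arm(motion=[-0.1, 0, -0.03, 0, 0, 0, -1, -0.08, 0, -0.03, 0, 0, 0, -1, -0.05, 0, -0.02, 0, 0, 0, -1, 0, 0, 0, 0, 0, 0, -1])

```text
time: 15.67
tool_pos: [0.4394, -0.1164, 0.1804]
eef_rot: [-90.0, -0.0, -76.8]
force: [0.7, -1.4, -1.1]
width: 0.0
```

```bash
python3 -c "
from h import *
st();handle()"
```

```text
t 15.6667 p [-0.0573 -0.0268  0.1804] yaw -76.8 F [ 0.4 -1.5 -1.1] q [ 71.  29. -72. 118.  33.  57.  -6.]
top [402, 256, 8, 10, 55] [405.8, 261.2] phi -3.1 r 0.0656
top [396, 243, 8, 15, 51] [399.5, 249.8] phi 5.9 r 0.0359
scene [275, 153, 10, 24, 115] [280.4, 163.3] phi -1.6 r 0.0497
```

Request:
jog_arm(motion=[-0.05, 0, 0, 0, 0, 0, -1, -0.03, 0, 0, 0, 0, 0, -1, 0, 0, 0, 0, 0, 0, -1])

```text
time: 16.02
tool_pos: [0.4385, -0.1144, 0.1804]
eef_rot: [-90.1, -0.0, -76.9]
force: [-1.5, -2.2, 0.9]
width: -0.0002
```

```bash
cat > ref.py <<'E'
from h import *
st();handle()
for n in ("top","scene"):
    g=grab_frame(n)["color"]; 
    for l,im in (("start",cv2.imread(f"pics/{n}0.png")),("now",g)):
        h=cv2.cvtColor(im,cv2.COLOR_BGR2HSV).astype(int)
        m=(red(im) if n=="top" else ((h[...,0]<8)|(h[...,0]>172))&(h[...,1]>120)&(h[...,2]>60))
        w=np.zeros_like(m); (r,c)=((slice(250,275),slice(385,425)) if n=="top" else (slice(148,166),slice(260,300))); w[r,c]=True
        print(n,l,blobs(m&w,2))
E
python3 ref.py
```

```text
t 16.0167 p [-0.0577 -0.0246  0.1804] yaw -76.9 F [-2.  -1.8  0.9] q [ 71.  28. -72. 119.  33.  57.  -6.]
top [396, 243, 14, 23, 103] [402.2, 255.8] phi 1.5 r 0.0511
scene [275, 153, 11, 24, 113] [281.0, 163.3] phi -0.0 r 0.0504
top start [([401, 258, 8, 8, 53], [404.2, 261.5])]
top now [([402, 257, 7, 9, 43], [405.3, 261.4])]
scene start [([281, 153, 6, 13, 60], [283.7, 159.0])]
scene now [([279, 153, 7, 13, 74], [282.1, 158.7])]
```

Request:
jog_arm(motion=[-0.03, 0, 0, 0, 0, 0, -1, -0.03, 0, 0, 0, 0, 0, -1, 0, 0, 0, 0, 0, 0, -1, 0, 0, 0, 0, 0, 0, -1])

```text
time: 16.55
tool_pos: [0.4386, -0.1123, 0.1805]
eef_rot: [-90.0, 0.0, -76.9]
force: [-1.7, -2.9, -0.3]
width: 0.0004
```

```bash
python3 ref.py
```

```text
t 16.55 p [-0.0571 -0.0226  0.1805] yaw -76.9 F [-2.3 -2.4 -0.3] q [ 70.  28. -72. 119.  33.  57.  -6.]
top [396, 243, 13, 23, 102] [401.6, 256.0] phi 3.1 r 0.0512
scene [275, 153, 12, 25, 116] [281.6, 163.9] phi 2.8 r 0.0494
top start [([401, 258, 8, 8, 53], [404.2, 261.5])]
top now [([401, 257, 8, 9, 42], [404.5, 261.6])]
scene start [([281, 153, 6, 13, 60], [283.7, 159.0])]
scene now [([280, 153, 7, 13, 72], [282.9, 158.8])]
```

Request:
jog_arm(motion=[0.2, 0, 0, 0, 0, 0, -1, 0.5, 0, 0.1, 0, 0, 0, -1, 0.5, 0, 0.2, 0, 0, 0, -1, 0, 0, 0, 0, 0, 0, -1])

```text
time: 17.08
tool_pos: [0.4581, -0.149, 0.1808]
eef_rot: [-89.8, -0.0, -77.1]
force: [-0.3, 0.2, 0.8]
width: -0.0002
```

```bash
python3 ref.py; python3 -c "
from h import *
f=grab_frame('top')['color']; a=cv2.imread('pics/top0.png')
c=[cv2.resize(i[215:285,370:430],None,fx=6,fy=6,interpolation=cv2.INTER_CUBIC) for i in (a,f)]; cv2.imwrite('pics/a7.png',np.hstack(c))"
```

```text
t 17.0833 p [-0.0466 -0.0628  0.1808] yaw -77.1 F [-0.2  0.2  0.8] q [ 71.  31. -70. 115.  35.  58.  -3.]
top [396, 243, 14, 23, 114] [402.0, 256.4] phi 2.4 r 0.0524
scene [276, 153, 11, 25, 106] [281.8, 164.1] phi 3.8 r 0.0491
top start [([401, 258, 8, 8, 53], [404.2, 261.5])]
top now [([401, 257, 9, 9, 51], [405.0, 261.3])]
scene start [([281, 153, 6, 13, 60], [283.7, 159.0])]
scene now [([281, 153, 6, 13, 65], [283.1, 159.1])]
```

View pics/a7.png

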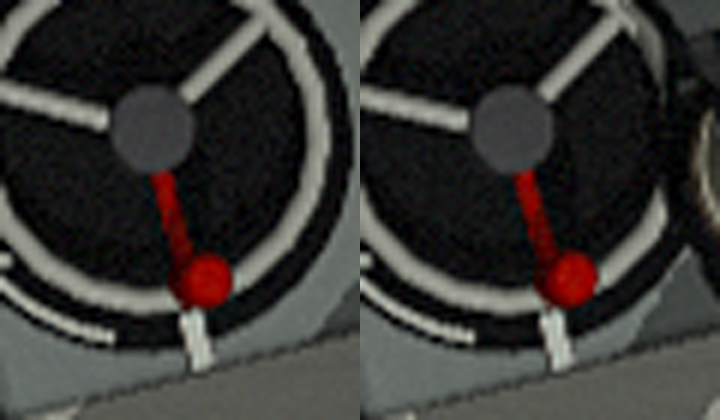

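Left is the start and right is now. The handle's centre has gone from (208,280) to (212,278) with the hub unchanged, so it's about 1.5–2 mm short. Giving it a small nudge.

Request:
jog_arm(motion=[-0.5, 0, -0.2, 0, 0, 0, -1, -0.4, 0, -0.1, 0, 0, 0, -1, -0.2, 0, 0, 0, 0, 0, -1, -0.1, 0, 0, 0, 0, 0, -1, 0, 0, 0, 0, 0, 0, -1])

```text
time: 17.75
tool_pos: [0.4384, -0.1121, 0.1806]
eef_rot: [-90.0, -0.1, -76.8]
force: [0.0, -1.1, 1.2]
width: -0.0
```

Request:
jog_arm(motion=[-0.03, 0, 0, 0, 0, 0, -1, -0.025, 0, 0, 0, 0, 0, -1, 0, 0, 0, 0, 0, 0, -1, 0, 0, 0, 0, 0, 0, -1])

```text
time: 18.08
tool_pos: [0.4387, -0.1114, 0.1807]
eef_rot: [-90.0, -0.0, -76.9]
force: [0.8, -2.5, 0.3]
width: -0.0003
```

```bash
python3 ref.py
```

```text
t 18.0833 p [-0.0567 -0.0217  0.1807] yaw -76.9 F [ 0.2 -2.6  0.3] q [ 70.  28. -73. 119.  33.  57.  -6.]
top [396, 243, 13, 24, 105] [401.3, 256.3] phi 4.1 r 0.0518
scene [276, 153, 11, 25, 117] [281.9, 163.8] phi 3.3 r 0.0501
top start [([401, 258, 8, 8, 53], [404.2, 261.5])]
top now [([401, 258, 7, 8, 40], [404.2, 261.8])]
scene start [([281, 153, 6, 13, 60], [283.7, 159.0])]
scene now [([280, 153, 7, 13, 73], [283.1, 158.8])]
```

Request:
jog_arm(motion=[-0.03, 0, 0, 0, 0, 0, -1, 0, 0, 0, 0, 0, 0, -1, 0, 0, 0, 0, 0, 0, -1])

```text
time: 18.53
tool_pos: [0.4381, -0.1099, 0.1806]
eef_rot: [-90.0, -0.0, -76.9]
force: [-0.0, -1.3, 1.7]
width: -0.0004
```

Request:
jog_arm(motion=[0.2, 0, 0, 0, 0, 0, -1, 0.5, 0, 0.1, 0, 0, 0, -1, 0.6, 0, 0.2, 0, 0, 0, -1, 0, 0, 0, 0, 0, 0, -1])

```text
time: 18.87
tool_pos: [0.4573, -0.1501, 0.1803]
eef_rot: [-89.9, -0.0, -77.1]
force: [0.4, 0.3, 0.4]
width: 0.0002
```

```bash
python3 ref.py; python3 -c "
from h import *
# line fit angles of red spoke+post axis, start vs now
for l,im in (('start',cv2.imread('pics/top0.png')),('now',grab_frame('top')['color'])):
    h=cv2.cvtColor(im,cv2.COLOR_BGR2HSV).astype(int); m=((h[...,0]<8)|(h[...,0]>172))&(h[...,1]>120)&(h[...,2]>60); m[:,:380]=0;m[:,430:]=0;m[:235]=0;m[275:]=0
    p=np.argwhere(m)[:,::-1].astype(np.float32); v=cv2.fitLine(p,2,0,.01,.01).ravel(); print(l,np.degrees(np.arctan2(v[1],v[0])),p.mean(0),len(p))"
```

```text
t 18.8667 p [-0.0476 -0.0637  0.1803] yaw -77.1 F [0.4 0.2 0.4] q [ 71.  31. -70. 115.  35.  58.  -3.]
top [395, 243, 14, 24, 112] [401.4, 256.7] phi 4.0 r 0.0528
scene [276, 153, 11, 25, 105] [282.4, 164.2] phi 5.5 r 0.0496
top start [([401, 258, 8, 8, 53], [404.2, 261.5])]
top now [([401, 258, 8, 8, 52], [404.1, 261.5])]
scene start [([281, 153, 6, 13, 60], [283.7, 159.0])]
scene now [([281, 153, 6, 13, 64], [283.8, 159.1])]
start 64.88814 [401.4386  256.66666] 114
now 65.446396 [401.31305 256.68695] 115
```

The handle matches its starting image to about 0.1 px. Lifting clear and taking a last look.

Request:
jog_arm(motion=[0, -0.7, 0, 0, 0, 0, -1, 0, -0.9, 0, 0, 0, 0, -1, 0, -0.9, 0, 0, 0, 0, -1, 0, -0.9, 0, 0, 0, 0, -1, 0, 0, 0, 0, 0, 0, -1])

```text
time: 19.53
tool_pos: [0.4582, -0.1451, 0.2868]
eef_rot: [-89.7, -0.2, -76.8]
force: [1.3, -0.8, -0.2]
width: 0.0001
```

Request:
jog_arm(motion=[0.9, 0, 0, 0, 0, 0, -1, 0.9, 0, 0, 0, 0, 0, -1, 0.9, 0, 0, 0, 0, 0, -1, 0.9, 0, 0, 0, 0, 0, -1, 0, 0, 0, 0, 0, 0, -1])

```text
time: 19.95
tool_pos: [0.48, -0.257, 0.2813]
eef_rot: [-90.0, -0.0, -77.3]
force: [0.3, -0.9, 0.2]
width: -0.0001
```

```bash
python3 ref.py; python3 -c "
from h import *
cv2.imwrite('pics/a8.png',grab_frame('scene')['color'])"
```

```text
t 19.95 p [-0.05   -0.1729  0.2813] yaw -77.3 F [ 0.1 -0.9  0.2] q [ 79.  31. -73. 101.  32.  72.  11.]
top [395, 243, 14, 24, 113] [401.4, 256.7] phi 4.0 r 0.0528
scene [276, 153, 11, 25, 96] [282.3, 163.9] phi 4.6 r 0.0504
top start [([401, 258, 8, 8, 53], [404.2, 261.5])]
top now [([401, 258, 8, 8, 52], [404.1, 261.5])]
scene start [([281, 153, 6, 13, 60], [283.7, 159.0])]
scene now [([281, 154, 6, 12, 60], [283.8, 159.1])]
```

View pics/a8.png

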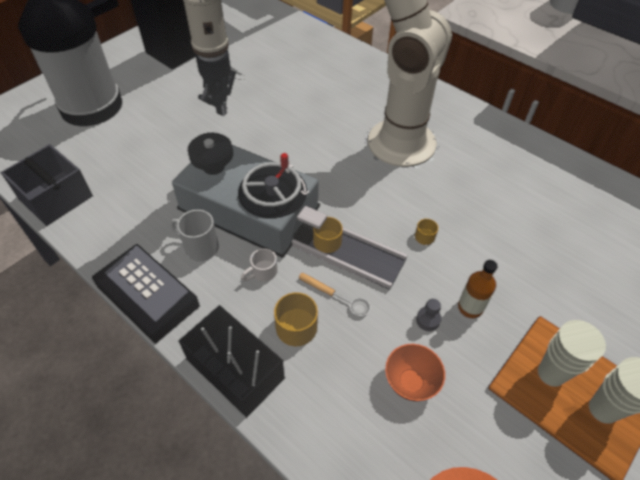

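The final view shows the cup home under the spout at (328,236) and the handle back at the mark at (284,160). All the other things are where they started, and the arm touches nothing.

```bash
python3 -c "
from bench import *
print(sign_off())"
```

```text
the job is handed in; nothing more can be done
None
```

I pushed the brass cup home first, then turned the wheel one full turn clockwise by its red handle, and handed the job in at about 20 s of the 58 s allowed.

- **Cup:** I pushed it along the tray with closed fingers until it stopped moving. The force rose to about 10 N, from about 2 N while it was sliding. Measured in the scene camera afterwards, its centre was at y ≈ 167 mm against 165 mm for home, within the 2 mm calibration.
- **Wheel:** I brought the handle up to the mark from behind in small nudges. The first check with the fingers withdrawn showed it 1.5–2 mm short, so I nudged it once more. It now matches its starting image to about 0.1 px in both cameras, or roughly 0.3 mm. A cruder line fit through the red parts differed by 0.6°, which I put down to pixel noise.
- **Forces:** The highest force I read was about 10 N, at the cup stop. While turning the wheel I saw up to about 9 N, more than the stated 2.5 N of friction, when a corner of the fingers was against the post.
- **Other things:** In the last picture everything else looks to be where it started, judged by eye rather than measured. The arm ended clear of everything.

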